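# Make up a centrifuge bucket on the balance

## Robot

A 6-joint arm with a two-finger parallel gripper is mounted at the origin on the work surface. World frame = base frame: x ahead of the robot, y to its left, z up, the work surface at z = 0. Lengths are in m, angles in rad, forces in N, time in s.
With the tool pointing down it reaches from about 0.25 to 0.775 m from the base axis. Payload 4 kg.
Tool frame: the origin (TCP) lies midway between the tips of the shut fingers; the grasp point (between the pads) lies 19 mm behind it (robot.hold_point_z is the distance from the TCP to the grasp point, in m); z points along the fingers, y is the line along which they close (so a half turn about z gives the same grasp; the last joint's range is limited). The gripper opens to 94 mm and grips with 3 to 60 N. Pads are 16 mm wide; open, the fingers measure 119 mm over their backs; the gripper's body (75 mm by 177 mm) begins 78 mm behind the grasp point.
Start: joints at [-1.343, 0.087, 1.371, -0, 1.684, -0.103], TCP at [0.179, -0.52, 0.206] pointing down, gripper open.
Joint ranges: [-3.1, 3.1], [-0.76, 2.03], [0.27, 2.55], [-1.08, 4.22], [0.17, 2.65], [-2.57, 2.57]. Speed limits (rad/s): [2.79, 2.79, 3.14, 3.14, 3.14, 3.14].

## Interface

Orientations are given as [roll, pitch, yaw] about the fixed x, y, z axes, in that order (R = Rz(yaw) Ry(pitch) Rx(roll)).
In Python, from bench import readout, imaging, robot gives the robot as it stands.
- The arm moves only by the tool carry_out, never from a script. Its argument "motion" is text: rows parted by semicolons, each of 7 numbers parted by spaces: the shift along the tool's x, y, z each as a share of 200 mm, from -1 to 1, then the turn, a rotation vector about the tool's x, y, z each as a share of 120 degrees, from -1 to 1, then the opening, from 0 (shut) to 1 (fully open). A call has 1 to 12 rows; each row shifts and turns the commanded pose from where the row before left it, along the tool's axes as they then stand; what a row does not reach is not made up. A row lasts 1/8 s, in which the tool goes at most 62.5 mm and 10.7 degrees, less where a joint would pass 70% of its speed; a pose out of reach is approached as far as the arm can. A call with a number of a shift or a turn outside -1 to 1 is refused whole. A call with a gripper value outside its range is refused whole. The fingers move at their own pace and stop on an object; the grip force is fixed at half the most. Time passes only in rows, so rows that do not move let the fingers close. It gives the time, the measured TCP pose, the force, the opening and the grip force at its end, in the units of the state.
- readout.get_obs(): the state, without advancing time (a new reading comes with each control period).
- imaging.snapshot(name): name is "scene" or "top"; returns a dict with "pixels" (400x640x3 uint8, red, green, blue), "fx", "fy", "cx", "cy" (pixels), "dist_coeffs" ([k1, k2, p1, p2, k3] as OpenCV has them; the pictures are not rectified), "R" (3x3) and "t" (3): a world point X has camera coordinates R X + t. Camera axes: x right, y down, z forward; pixel columns grow to the right and rows downward; lengths in m; the calibration is good to about 2 mm. A picture is of the moment at which its call begins. There is no depth.
- robot.close_job(): hands the job in; it is judged then, once.
The state is a dict: "time": time; "joint_positions": joint angles; "qvel": joint speeds; "joint_torque": joint torques, N m; "tool_pos": TCP position; "ee_rot": TCP orientation; "wrist_force": force on the tool from outside, world axes, zero at the start; "wrist_torque": the same for the moment, N m; "width": finger opening in m; "finger_force": force on a finger pad.
Only numpy, scipy, OpenCV 4.12 (cv2) and the standard library are available. Lean on these libraries where they do the work, as an engineer would, in place of code of your own. Each camera call takes 0.05 s, during which the arm holds its last target. There are 200 camera calls.

## Task

Make up the centrifuge bucket for weighing, in this order and one piece at a time: stand the empty bucket in the middle of the balance pan, put the adapter that has the wide hole into it, then the sample tube upright into the adapter, and finally the domed cover over the tube so that it sits squarely down on the bucket's rim. Set every piece down rather than letting it drop, and release it before going on to the next. Leave the narrow-hole adapter and the other things on the bench undisturbed, and do not knock the tube over.

Things in the scene. Friction and masses are not known exactly. Their poses are not given: they have to be found in the camera images.
- balance: Low white bench balance, fixed to the bench, 180 x 150 mm and 34 mm high, with a round flat steel pan 120 mm across. Origin on the bench under the pan's centre, z up; the pan's top is 45 mm above the origin. Its display is towards its own -x: the case reaches from x = -115 to +65 mm and y = -75 to +75 mm in its own frame.
- bucket: Open round aluminium centrifuge bucket, loose, standing upright: outer diameter 62, inner diameter 54, height 58 mm, inner floor 6 mm above its underside, no handle. 0.15 to 0.31 kg. Origin at the centre of its underside, z up.
- adapter_wide: White plastic adapter sleeve with the wide hole, loose, standing upright: a round cup, outer diameter 46 mm (its foot tapers to 40 mm over the lowest 8 mm), height 74 mm, hole 34 mm wide, hole floor 6 mm above its underside. In the bucket it stands 22 mm proud of the rim. 50 to 100 g. Origin at the centre of its underside, z up.
- adapter_narrow: White plastic adapter sleeve like the other outside (46 mm wide, 74 mm high) but thick-walled with a narrow hole 14 mm wide: not wanted, stays where it is. Origin at the centre of its underside, z up.
- tube: White sample tube with a flat foot, loose, standing upright: diameter 28 mm (foot tapers to 20 mm over the lowest 6 mm), with a blue screw cap 30 mm wide and 14 mm high on top; 100 mm high in all. In the adapter it stands 32 mm proud of it. 35 to 70 g. Origin at the centre of its underside, z up.
- cover: Domed grey cover, loose, upright, open below: skirt 79 mm wide, dome 70 mm wide and 78 mm high, with a black round knob 26 mm wide, 24 mm high on top (102 mm in all). Inside, the skirt (71 mm wide, 73 at the mouth) slips over the bucket; the rim meets a shoulder 12 mm above the cover's underside; the hollow above is 54 mm wide, to 74 mm up. 0.10-0.20 kg. Origin: centre of underside, z up.
- pot: Bystander: white specimen pot with a red lid, 50 mm wide, 60 mm high, loose, standing among the things. Origin at the centre of its underside.
- marker: Bystander: black and blue marker pen, 125 mm long along its x, 12 mm thick, lying loose on the right of the bench among the things. Origin at the centre of its underside.
- timer: Bystander: flat white lab timer, 62 x 62 x 16 mm, lying loose beyond the balance. Origin at the centre of its underside.

How it is judged:
On the way, in this order (a step that is already met when the one before it is completed fails the run):
1. the bucket stands upright on the pan, within 20 mm of its centre, released (horizontal distance between bucket and balance below 0.02 m and z of bucket in the frame of balance between 0.041 and 0.05 m and angle between bucket's own z axis and vertical below 0.12 rad and contact force between bucket and the fingers below 0.1 N), for 0.2 s.
2. the wide-hole adapter is seated on the floor of the bucket on the pan, released (horizontal distance between bucket and balance below 0.02 m and z of bucket in the frame of balance between 0.041 and 0.05 m and angle between each of bucket, adapter_wide's own z axis and vertical below 0.12 rad and horizontal distance between adapter_wide and bucket below 0.009 m and z of adapter_wide in the frame of bucket between 0.002 and 0.011 m and contact force between adapter_wide and the fingers below 0.1 N), for 0.2 s.
3. the tube is seated upright in the adapter in the bucket, released (horizontal distance between bucket and balance below 0.02 m and z of bucket in the frame of balance between 0.041 and 0.05 m and angle between each of bucket, adapter_wide's own z axis and vertical below 0.12 rad and horizontal distance between adapter_wide and bucket below 0.009 m and z of adapter_wide in the frame of bucket between 0.002 and 0.011 m and horizontal distance between tube and adapter_wide below 0.009 m and z of tube in the frame of adapter_wide between 0.002 and 0.011 m and angle between tube's own z axis and vertical below 0.15 rad and contact force between tube and the fingers below 0.1 N), for 0.2 s.
4. the cover sits down on the bucket's rim, released (horizontal distance between bucket and balance below 0.02 m and z of bucket in the frame of balance between 0.041 and 0.05 m and angle between each of bucket, adapter_wide, cover's own z axis and vertical below 0.12 rad and horizontal distance between each of adapter_wide, cover and bucket below 0.009 m and z of adapter_wide in the frame of bucket between 0.002 and 0.011 m and horizontal distance between tube and adapter_wide below 0.009 m and z of tube in the frame of adapter_wide between 0.002 and 0.011 m and angle between tube's own z axis and vertical below 0.15 rad and z of cover in the frame of bucket between 0.042 and 0.051 m and contact force between cover and the fingers below 0.1 N), for 0.2 s.
At the end, for the whole second after the job is handed in: Bucket upright within 20 mm of the pan's centre; adapter on its floor, tube on the adapter's floor, cover's shoulder on the bucket's rim: each within 5 mm of seated height and 9 mm of centre, tilt under 0.12 rad (tube 0.15); all released and at rest (all of step 4 and contact force between each of bucket, adapter_wide, tube and the fingers below 0.1 N and linear speed of each of bucket, adapter_wide, tube, cover below 0.02 m/s and angular speed of each of bucket, adapter_wide, tube, cover below 0.4 rad/s); the robot touches nothing.
It fails at once if a piece of the set is let fall (moves faster than 0.7 m/s while not gripped) ((linear speed of bucket above 0.7 m/s and contact force between bucket and the fingers below 0.1 N) or (linear speed of adapter_wide above 0.7 m/s and contact force between adapter_wide and the fingers below 0.1 N) or (linear speed of tube above 0.7 m/s and contact force between tube and the fingers below 0.1 N) or (linear speed of cover above 0.7 m/s and contact force between cover and the fingers below 0.1 N)).
It fails at once if the sample tube is knocked over (tilted more than 0.8 rad) (angle between tube's own z axis and vertical above 0.8 rad).
It fails at once if the narrow-hole adapter is moved by more than 30 mm (distance of adapter_narrow from where it was at the start of the episode above 0.03 m).
It fails at once if the pot, the marker or the timer is moved by more than 40 mm (distance of any of pot, marker, timer from where it was at the start of the episode above 0.04 m).
It also fails if it takes over 99 s, if anything falls off the work surface, if the arm or the gripper's body presses on something with over 40 N, if the wrist force passes 120 N, or if a joint passes its speed limit or range.

## Working session

There is one attempt and no reset: what is moved stays moved. The work goes in short steps, Python scripts to look and compute and a tool call to move; the robot and the scene stay as the last step left them, time stands still between calls to the robot, and variables do not carry over. Pictures are saved under pics/ and viewed, at most 14 in all, crops included, and the job is handed in when it is done.

Besides the shell and the picture viewer there is one more tool, called after "Emit:" by a JSON object that holds its "fn" and its "kwargs". carry_out: Moves the arm, as the interface text tells. Its arguments: {"type":"object","properties":{"motion":{"type":"string"}},"required":["motion"]}

```bash
mkdir -p pics && cat > h.py <<'E'
import numpy as np, cv2
from bench import readout, imaging, robot
def snap(n, save=None):
    s=imaging.snapshot(n)
    if save: cv2.imwrite('pics/'+save, cv2.cvtColor(s['pixels'],cv2.COLOR_RGB2BGR))
    return s
def ray(s,uv):
    K=np.array([[s['fx'],0,s['cx']],[0,s['fy'],s['cy']],[0,0,1]])
    p=cv2.undistortPoints(np.array(uv,float).reshape(-1,1,2),K,np.array(s['dist_coeffs'],float)).reshape(-1,2)
    R=np.array(s['R']);t=np.array(s['t'])
    return -R.T@t, np.c_[p,np.ones(len(p))]@R
def plane(s,uv,z):
    c,d=ray(s,uv); return c+d*((z-c[2])/d[:,2])[:,None]
def proj(s,X):
    K=np.array([[s['fx'],0,s['cx']],[0,s['fy'],s['cy']],[0,0,1]])
    R=np.array(s['R'],float);t=np.array(s['t'],float)
    return cv2.projectPoints(np.array(X,float).reshape(-1,1,3),cv2.Rodrigues(R)[0],t,K,np.array(s['dist_coeffs'],float))[0].reshape(-1,2)
E
python3 - <<'E'
from h import *
for n in('scene','top'):
    s=snap(n,n+'0.png'); R=np.array(s['R']);print(n,-R.T@np.array(s['t']),R[2],s['fx'])
print(readout.get_obs())
E
```

```text
scene [ 1.40995262 -0.01291409  0.59823796] [-0.83191405  0.02555703 -0.55431566] 404.9262829232774
top [ 0.48082386 -0.00914562  0.94493352] [ 0.13966521  0.02841684 -0.98979094] 395.5051550506589
{'time': 0.1, 'joint_positions': array([-1.34304680e+00,  8.79214455e-02,  1.37207017e+00, -1.78647283e-05,
        1.68359059e+00, -1.03070581e-01]), 'qvel': array([-8.06400062e-04, -2.94564773e-03, -3.98386064e-03,  2.24953885e-04,
        2.69855615e-04,  7.83184546e-05]), 'joint_torque': array([ 1.78635284e-03, -3.41252840e+01, -3.03301299e+01,  7.21190334e-02,
        3.04451433e-02, -9.35765274e-05]), 'tool_pos': array([ 0.17854649, -0.51970555,  0.20441588]), 'ee_rot': array([-3.13961183e+00, -1.87040884e-04,  3.30817929e-01]), 'wrist_force': array([-0.41667474,  0.49705914, -0.64328919]), 'wrist_torque': array([-0.01133242,  0.02987818, -0.07885146]), 'finger_force': 0.0, 'width': 0.09426161383407014}
```

View pics/scene0.png

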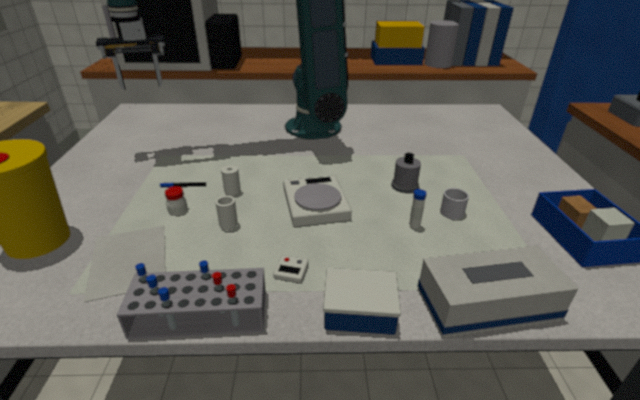

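View pics/top0.png

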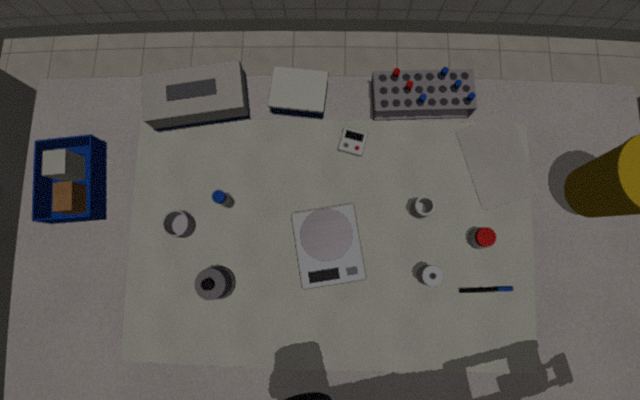

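The scene shows the bucket, tube and cover at world left. In the top image they are at (179,223), (220,197) and (212,283). The wide adapter is at (423,206), the narrow one at (431,275), the pan at (326,234), the pot at (485,237) and the marker at (486,289). Next I'll enlarge the pieces.

```bash
python3 - <<'E'
import cv2,numpy as np
im=cv2.imread('pics/top0.png')
t=[]
for (u,v,h) in [(179,223,22),(220,197,22),(210,283,22),(423,206,22),(431,275,22),(327,236,44)]:
    c=im[v-h:v+h,u-h:u+h]; t.append(cv2.convertScaleAbs(cv2.resize(c,(264,264),interpolation=cv2.INTER_NEAREST),alpha=1.5))
cv2.imwrite('pics/tiles.png',np.vstack([np.hstack(t[:3]),np.hstack(t[3:])]))
E
```

```text
(no output)
```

View pics/tiles.png

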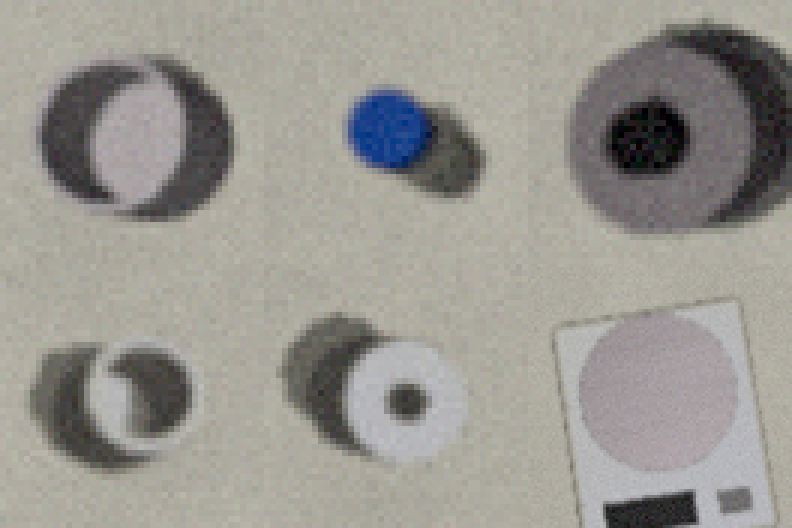

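```bash
cat >> h.py <<'E'
def blobs(s,boxes,f,thr):
    im=cv2.GaussianBlur(s['pixels'],(3,3),0).astype(float)+1
    out={}
    for k,(u,v,h) in boxes.items():
        c=im[v-h:v+h,u-h:u+h]; m=(f(c)>thr).astype(np.uint8)
        n,l,st,ce=cv2.connectedComponentsWithStats(m)
        if n<2: continue
        i=1+np.argmax(st[1:,4]); 
        cn=max(cv2.findContours((l==i).astype(np.uint8),cv2.RETR_EXTERNAL,cv2.CHAIN_APPROX_NONE)[0],key=len)+np.array([u-h,v-h])
        out[k]=(cn.reshape(-1,2),cv2.boundingRect(cn),st[i,4],ce[i]+[u-h,v-h],m)
    return out
BG=lambda c:c[...,2]/c[...,1]
E
python3 - <<'E'
from h import *
s=snap('top')
Z=dict(bucket=.058,wide=.074,narrow=.074,pan=.045,cover=.06)
for k,(u,v,h) in dict(bucket=(179,223,20),cover=(210,283,22),wide=(423,206,20),narrow=(431,275,20),pan=(327,236,26)).items():
    im=cv2.GaussianBlur(s['pixels'],(3,3),0).astype(float)+1
    c=im[v-h:v+h,u-h:u+h]; q=BG(c); print(k,np.percentile(q,[2,10,25,50,75,90,98]).round(2), c[h,h].round(),c[0,0].round())
    row=q[h]; print('  ',' '.join('%d'%(100*x) for x in row))
    print('  ',' '.join('%d'%x for x in c[h,:,1]))
E
```

```text
bucket [0.92 0.93 0.94 0.95 1.01 1.02 1.04] [113. 109. 110.] [118. 117. 110.]
   93 93 95 98 100 101 102 102 104 100 102 102 103 101 100 99 100 100 100 100 100 100 100 100 100 101 100 101 100 98 102 104 100 97 100 102 94 93 93 92
   115 115 112 102 82 59 45 44 45 46 46 47 57 81 103 112 111 110 110 110 109 109 109 109 110 110 110 103 85 62 48 45 46 46 43 46 71 102 117 120
cover [0.92 0.93 0.94 0.97 1.02 1.04 1.11] [18. 20. 21.] [118. 117. 109.]
   93 93 92 92 92 94 95 97 101 101 102 102 103 105 100 100 100 105 111 122 109 95 105 107 140 125 103 101 101 101 101 100 102 104 104 102 101 102 102 103 107 103 107 103
   114 115 114 112 112 108 96 82 74 72 71 68 56 36 21 16 17 18 18 18 21 24 20 13 5 8 31 57 70 73 76 77 74 73 74 73 66 50 34 27 27 27 26 33
wide [0.91 0.93 0.93 0.94 0.94 0.96 0.99] [83. 82. 79.] [116. 114. 107.]
   94 92 93 93 91 91 92 94 93 91 93 96 95 95 97 99 100 100 100 98 96 95 92 93 95 93 90 93 95 97 96 96 95 92 92 93 93 93 93 93
   117 114 101 82 72 69 64 55 48 45 47 61 89 113 121 122 123 123 118 103 82 65 55 48 46 45 44 44 49 71 102 116 115 114 114 115 115 115 116 116
narrow [0.92 0.93 0.93 0.94 0.95 1.01 1.02] [45. 44. 42.] [115. 113. 106.]
   92 93 93 91 92 94 93 93 93 93 93 96 100 102 102 102 101 101 98 95 95 97 97 97 98 100 100 101 101 101 100 98 94 92 93 93 93 93 92 93
   114 102 86 73 63 53 47 45 45 45 59 87 111 121 122 122 123 114 91 63 44 40 43 49 66 94 116 122 122 121 120 118 115 114 115 116 116 116 117 116
pan [0.98 1.01 1.02 1.02 1.03 1.03 1.03] [114. 108. 110.] [109. 108. 100.]
   101 101 101 101 101 102 103 101 101 101 102 100 101 101 100 101 101 101 101 102 100 101 101 102 102 101 101 101 102 103 101 102 102 101 102 101 100 101 102 102 101 101 101 101 102 102 102 102 102 102 101 100
   100 101 101 101 102 101 101 102 102 103 103 104 103 102 104 103 102 104 106 105 106 106 107 107 106 107 108 108 108 108 109 108 107 108 109 109 108 108 109 108 108 108 108 108 108 108 108 108 107 106 106 111
```

```bash
python3 - <<'E'
from h import *
s=snap('top');print(s['dist_coeffs'],s['cx'],s['cy'])
P=lambda z,*uv:print(plane(s,uv,z).round(4).tolist())
P(.058,(163.2,222.8),(187.6,222.8),(175,210.2),(175,235.7))   # bucket rim L,R,T,B
P(0.,(195.8,224))
P(.1,(212,197))
im=cv2.GaussianBlur(s['pixels'],(3,3),0).astype(float)
# cap: blue mask ; knob: black ; 
for k,(u,v,h),f in [('cap',(220,197,16),lambda c:c[...,2]-c[...,0]>40),('knob',(208,284,14),lambda c:c.max(-1)<45),('narrow',(431,275,18),lambda c:c.min(-1)>112),]:
    c=im[v-h:v+h,u-h:u+h];m=f(c).astype(np.uint8)
    n,l,st,ce=cv2.connectedComponentsWithStats(m);i=1+np.argmax(st[1:,4]);print(k,st[i]+[u-h,v-h,0,0,0],ce[i]+[u-h,v-h],plane(s,[ce[i]+[u-h,v-h]],.1).round(4))
# sampled columns through wide and bucket
s2=snap('scene')
t=[]
I=s2['pixels'][...,::-1]
for (u,v,h) in [(454,205,20),(418,208,24),(406,172,22),(228,214,22),(231,182,22),(318,198,36)]:
    t.append(cv2.convertScaleAbs(cv2.resize(I[v-h:v+h,u-h:u+h],(264,264),interpolation=cv2.INTER_NEAREST),alpha=1.5))
cv2.imwrite('pics/tiles2.png',np.vstack([np.hstack(t[:3]),np.hstack(t[3:])]))
E
```

```text
[-0.07321051  0.          0.          0.          0.        ] 321.4546131028871 204.86649463711808
[[0.5576, 0.3799, 0.058], [0.5589, 0.3221, 0.058], [0.5874, 0.354, 0.058], [0.5287, 0.3497, 0.058]]
[[0.5615, 0.3231, 0.0]]
[[0.6131, 0.2555, 0.1]]
cap [212 191  13  12 122] [218.19672131 196.22131148] [[0.6151 0.2418 0.1   ]]
knob [201 278  14  12 138] [207.53623188 283.69565217] [[0.4258 0.2545 0.1   ]]
narrow [424 266  19  20 244] [432.90983607 275.70491803] [[ 0.4536 -0.2231  0.1   ]]
```

View pics/tiles2.png

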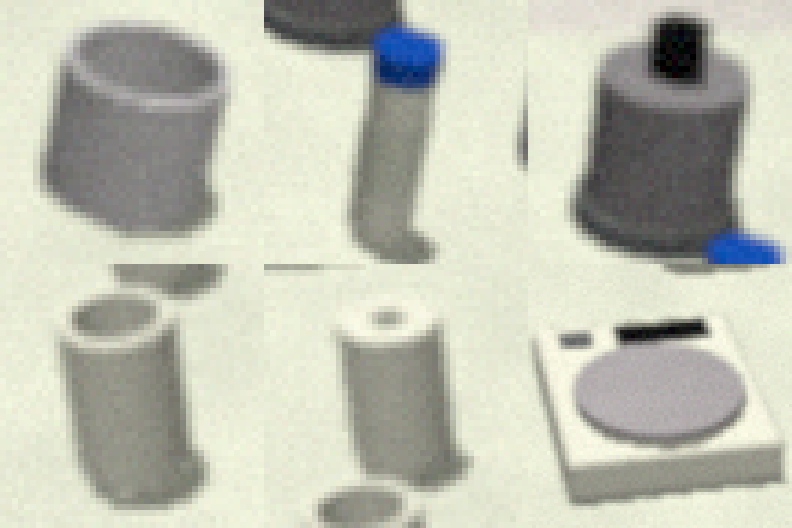

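The scene tiles show clean rims. I have the centre pixels of each rim in both views, so I'll cast them onto their known heights.

```bash
python3 - <<'E'
from h import *
a=snap('top');b=snap('scene')
for k,ua,ub,z in [('bucket',(174.9,222.4),(455.5,194.4),.058),('wide',(424.6,205.8),(225.5,200.3),.074),('narrow',(432,275),(229.3,168.5),.074),('pan',(326.2,233.8),(317.5,195.9),.045),('knob',(206.4,283.2),(408.5,153.6),.102),('tube',(218.3,196.2),(419.9,191.3),.1)]:
    p,q=plane(a,[ua],z)[0],plane(b,[ub],z)[0]
    c1,d1=ray(a,[ua]);c2,d2=ray(b,[ub]);A=np.c_[d1[0],-d2[0]];x=np.linalg.lstsq(A,c2-c1,rcond=None)[0]
    X=(c1+x[0]*d1[0]+c2+x[1]*d2[0])/2
    print(k,p[:2].round(4),q[:2].round(4),'tri',X.round(4))
print('pot',plane(a,[(484,237)],.06).round(3),'marker',plane(a,[(459,290),(513,289)],.01).round(3),'timer',plane(a,[(353,141)],.016).round(3))
E
```

```text
bucket [0.5592 0.3521] [0.5607 0.3518] tri [0.5592 0.3525 0.0571]
wide [ 0.6058 -0.2132] [ 0.6084 -0.2111] tri [ 0.6059 -0.2126  0.0725]
narrow [ 0.4543 -0.2277] [ 0.4535 -0.2274] tri [ 0.4543 -0.2274  0.0745]
pan [0.5415 0.0044] [0.5452 0.0065] tri [0.5417 0.0055 0.0428]
knob [0.4269 0.2564] [0.4221 0.2562] tri [0.427  0.2552 0.1046]
tube [0.6151 0.2416] [0.6128 0.244 ] tri [0.6151 0.2423 0.1012]
pot [[ 0.54 -0.35  0.06]] marker [[ 0.419 -0.307  0.01 ]
 [ 0.422 -0.435  0.01 ]] timer [[ 0.77  -0.056  0.016]]
```

Both views agree to a few mm, and the heights match too. First I'll turn the tool to yaw 0 and head for the bucket.

Emit:
{"fn": "carry_out", "kwargs": {"motion": "0 0 0 0 0 0.079 1;0 0 0 0 0 0.079 1;0.05 -0.12 0 0 0 0 1;0.1 -0.23 0 0 0 0 1;0.1 -0.23 0 0 0 0 1;0.1 -0.23 0 0 0 0 1;0.1 -0.23 0 0 0 0 1;0.1 -0.23 0 0 0 0 1;0.1 -0.23 0 0 0 0 1;0.1 -0.23 0 0 0 0 1;0.1 -0.23 0 0 0 0 1;0.1 -0.23 0 0 0 0 1"}}

```text
time: 1.85
tool_pos: [0.3691, -0.0807, 0.2058]
ee_rot: [3.141, -0.001, -0.0]
wrist_force: [0.3, -0.7, -0.3]
width: 0.0936
finger_force: 0.0
```

Emit:
{"fn": "carry_out", "kwargs": {"motion": "0.095 -0.217 0 0 0 0 1;0.095 -0.217 0 0 0 0 1;0.095 -0.217 0 0 0 0 1;0.095 -0.217 0 0 0 0 1;0.095 -0.217 0 0 0 0 1;0.095 -0.217 0 0 0 0 1;0.095 -0.217 0 0 0 0 1;0.095 -0.217 0 0 0 0 1;0.095 -0.217 0 0 0 0 1;0.095 -0.217 0 0 0 0 1;0 0 0.2 0 0 0 1;0 0 0 0 0 0 1"}}

```text
time: 3.35
tool_pos: [0.5565, 0.3511, 0.1604]
ee_rot: [3.137, 0.009, 0.001]
wrist_force: [0.1, -0.9, -0.7]
width: 0.0945
finger_force: 0.0
```

Emit:
{"fn": "carry_out", "kwargs": {"motion": "0 0 0 0 0 0 1;0 0 0 0 0 0 1"}}

```text
time: 3.6
tool_pos: [0.5596, 0.3516, 0.1681]
ee_rot: [-3.14, -0.004, -0.001]
wrist_force: [-0.8, 0.2, 0.8]
width: 0.0939
finger_force: 0.0
```

```bash
python3 - <<'E'
from h import *
snap('top','t1.png');s=snap('scene','s1.png')
I=s['pixels'][60:240,360:540,::-1];cv2.imwrite('pics/c1.png',cv2.resize(I,(540,540)))
print(readout.get_obs()['joint_positions'].round(3))
E
```

```text
[ 0.475  0.342  1.143 -0.     1.654  2.047]
```

View pics/c1.png

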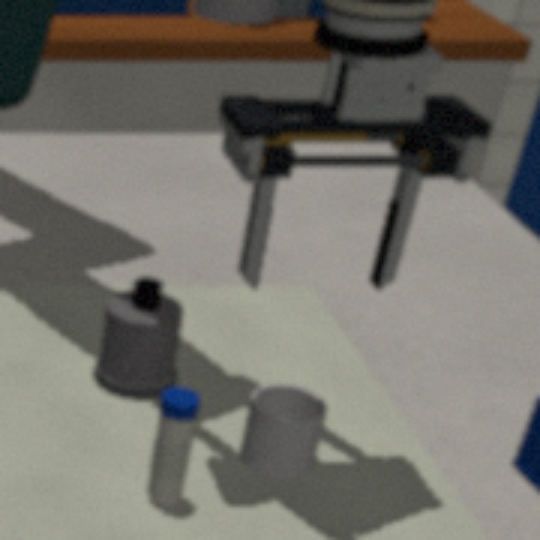

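The gripper is centred over the bucket, with its fingers to either side. I'll lower it and grip.

Emit:
{"fn": "carry_out", "kwargs": {"motion": "0 0 0.12 0 0 0 1;0 0 0.15 0 0 0 1;0 0 0.15 0 0 0 1;0 0 0.15 0 0 0 1;0 0 0.1 0 0 0 1;0 0 0.06 0 0 0 1;0 0 0 0 0 0 1;0 0 0 0 0 0 0.5;0 0 0 0 0 0 0.4;0 0 0 0 0 0 0.4;0 0 0 0 0 0 0.4;0 0 0 0 0 0 0.4"}}

```text
time: 5.2
tool_pos: [0.5592, 0.3524, 0.0203]
ee_rot: [-3.14, -0.001, 0.0]
wrist_force: [0.8, 0.9, 1.3]
width: 0.0607
finger_force: 29.8
```

Emit:
{"fn": "carry_out", "kwargs": {"motion": "0 0 -0.05 0 0 0 0.4;0 0 -0.15 0 0 0 0.4;0 0 -0.15 0 0 0 0.4;0 0 -0.15 0 0 0 0.4;0 0 -0.15 0 0 0 0.4;0 0.08 0 0 0 0 0.4;-0.015 0.2 0 0 0 0 0.4;-0.015 0.2 0 0 0 0 0.4;-0.015 0.2 0 0 0 0 0.4;-0.015 0.2 0 0 0 0 0.4;-0.015 0.2 0 0 0 0 0.4;-0.01 0.2 0 0 0 0 0.4"}}

```text
time: 6.7
tool_pos: [0.5397, 0.0932, 0.147]
ee_rot: [3.14, 0.004, -0.001]
wrist_force: [0.6, -0.6, -1.8]
width: 0.0608
finger_force: 29.8
```

Emit:
{"fn": "carry_out", "kwargs": {"motion": "0 0.2 0 0 0 0 0.4;0 0.15 0 0 0 0 0.4;0 0.1 0 0 0 0 0.4;0 0 0 0 0 0 0.4;0 0 0 0 0 0 0.4;0 0 0.1 0 0 0 0.4;0 0 0.12 0 0 0 0.4;0 0 0.1 0 0 0 0.4;0 0 0.05 0 0 0 0.4;0 0 0 0 0 0 0.4;0 0 0 0 0 0 0.4"}}

```text
time: 8.07
tool_pos: [0.5425, 0.006, 0.0766]
ee_rot: [3.141, -0.002, 0.0]
wrist_force: [0.0, -0.6, -1.7]
width: 0.0607
finger_force: 29.8
```

Emit:
{"fn": "carry_out", "kwargs": {"motion": "0 0 0.02 0 0 0 0.4;0 0 0.02 0 0 0 0.4;0 0 0.01 0 0 0 0.4;0 0 0.005 0 0 0 0.4;0 0 0 0 0 0 0.4;0 0 0 0 0 0 0.4"}}

```text
time: 8.82
tool_pos: [0.5416, 0.0057, 0.0653]
ee_rot: [3.141, -0.0, -0.0]
wrist_force: [-4.8, -0.6, 6.8]
width: 0.0606
finger_force: 29.8
```

Emit:
{"fn": "carry_out", "kwargs": {"motion": "0 0 0 0 0 0 0.6;0 0 0 0 0 0 0.8;0 0 0 0 0 0 1;0 0 0 0 0 0 1;0 0 -0.1 0 0 0 1;0 0 -0.2 0 0 0 1;0 0 -0.25 0 0 0 1;0 0 -0.2 0 0 0 1;0.04 0.2 0 0 0 0 1;0.04 0.2 0 0 0 0 1;0.04 0.2 0 0 0 0 1"}}

```text
time: 10.2
tool_pos: [0.5661, -0.1153, 0.2145]
ee_rot: [3.141, -0.001, 0.0]
wrist_force: [0.6, -0.5, -0.1]
width: 0.0942
finger_force: 0.0
```

```bash
python3 - <<'E'
from h import *
a=snap('top');b=snap('scene')
t=[cv2.resize(a['pixels'][190:280,280:370,::-1],(400,400)),cv2.resize(b['pixels'][140:230,273:363,::-1],(400,400))]
cv2.imwrite('pics/c2.png',cv2.convertScaleAbs(np.hstack(t),alpha=1.4))
E
```

```text
(no output)
```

View pics/c2.png

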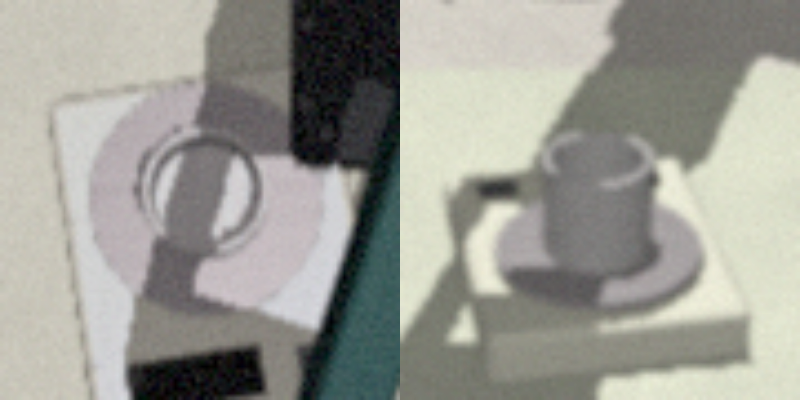

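```bash
python3 - <<'E'
from h import *
a=snap('top');b=snap('scene');ua,ub,z=(324.5,232.3),(317,175.3),.103
p,q=plane(a,[ua],z)[0],plane(b,[ub],z)[0]
c1,d1=ray(a,[ua]);c2,d2=ray(b,[ub]);A=np.c_[d1[0],-d2[0]];x=np.linalg.lstsq(A,c2-c1,rcond=None)[0]
print(p,q,(c1+x[0]*d1[0]+c2+x[1]*d2[0])/2); print(readout.get_obs()['tool_pos'])
E
```

```text
[0.54073781 0.00724931 0.103     ] [0.54172745 0.00493286 0.103     ] [0.54076359 0.00610606 0.10246744]
[ 0.56566362 -0.11457026  0.21395998]
```

The bucket is upright on the pan at about (0.541, 0.006), within 2 mm of the pan's centre. Next is the wide adapter.

Emit:
{"fn": "carry_out", "kwargs": {"motion": "0.05 0.1 0 0 0 0 1;0.05 0.15 0 0 0 0 1;0.05 0.15 0 0 0 0 1;0.05 0.085 0 0 0 0 1;0 0 0 0 0 0 1;0 0 0.15 0 0 0 1;0 0 0.2 0 0 0 1;0 0 0.2 0 0 0 1;0 0 0.15 0 0 0 1;0 0 0.08 0 0 0 1;0 0 0 0 0 0 1;0 0 0 0 0 0 1"}}

```text
time: 11.9
tool_pos: [0.6068, -0.2115, 0.0604]
ee_rot: [3.14, -0.003, 0.0]
wrist_force: [-1.0, 0.4, 0.4]
width: 0.0942
finger_force: 0.0
```

Emit:
{"fn": "carry_out", "kwargs": {"motion": "0 0 0 0 0 0 0.6;0 0 0 0 0 0 0.4;0 0 0 0 0 0 0.3;0 0 0 0 0 0 0.3;0 0 0 0 0 0 0.3;0 0 0 0 0 0 0.3"}}

```text
time: 12.65
tool_pos: [0.6057, -0.2113, 0.0585]
ee_rot: [3.141, -0.0, -0.0]
wrist_force: [-0.1, 0.3, 0.2]
width: 0.0455
finger_force: 30.0
```

Emit:
{"fn": "carry_out", "kwargs": {"motion": "0 0 -0.05 0 0 0 0.3;0 0 -0.2 0 0 0 0.3;0 0 -0.2 0 0 0 0.3;0 0 -0.2 0 0 0 0.3;0 0 -0.1 0 0 0 0.3;-0.05 -0.15 0 0 0 0 0.3;-0.055 -0.19 0 0 0 0 0.3;-0.055 -0.2 0 0 0 0 0.3;-0.055 -0.2 0 0 0 0 0.3;-0.055 -0.2 0 0 0 0 0.3;-0.055 -0.15 0 0 0 0 0.3;0 0 0 0 0 0 0.3"}}

```text
time: 14.15
tool_pos: [0.5403, 0.0086, 0.2095]
ee_rot: [-3.142, -0.001, 0.003]
wrist_force: [-0.7, -0.6, 0.6]
width: 0.0457
finger_force: 30.0
```

Emit:
{"fn": "carry_out", "kwargs": {"motion": "0 0 0 0 0 0 0.3;0 0 0 0 0 0 0.3;0 0 0.1 0 0 0 0.3;0 0 0.08 0 0 0 0.3;0 0 0 0 0 0 0.3;0 0 0 0 0 0 0.3"}}

```text
time: 14.9
tool_pos: [0.5409, 0.0065, 0.1728]
ee_rot: [3.141, -0.0, -0.001]
wrist_force: [0.3, 1.2, -0.1]
width: 0.0458
finger_force: 30.0
```

```bash
python3 - <<'E'
from h import *
a=snap('top');b=snap('scene')
t=[cv2.resize(a['pixels'][190:280,280:370,::-1],(400,400)),cv2.resize(b['pixels'][110:200,273:363,::-1],(400,400))]
cv2.imwrite('pics/c3.png',cv2.convertScaleAbs(np.hstack(t),alpha=1.4))
E
```

```text
(no output)
```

View pics/c3.png

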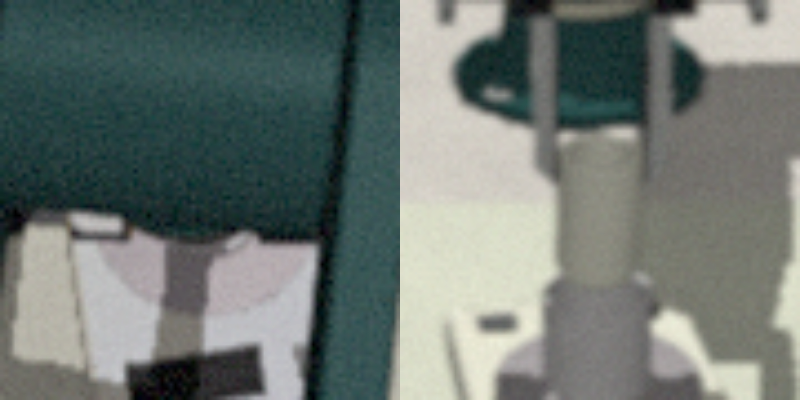

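The adapter hangs upright over the bucket, with the two centred at columns 599 and 600 of the crop. I'll lower it gently.

Emit:
{"fn": "carry_out", "kwargs": {"motion": "0 0 0.04 0 0 0 0.3;0 0 0.06 0 0 0 0.3;0 0 0.06 0 0 0 0.3;0 0 0.05 0 0 0 0.3;0 0 0.04 0 0 0 0.3;0 0 0.025 0 0 0 0.3;0 0 0 0 0 0 0.3;0 0 0 0 0 0 0.3"}}

```text
time: 16.0
tool_pos: [0.541, 0.0067, 0.118]
ee_rot: [3.141, -0.001, -0.0]
wrist_force: [0.3, 0.1, -0.4]
width: 0.0459
finger_force: 30.0
```

Emit:
{"fn": "carry_out", "kwargs": {"motion": "0 0 0.015 0 0 0 0.3;0 0 0.015 0 0 0 0.3;0 0 0.01 0 0 0 0.3;0 0 0.005 0 0 0 0.3;0 0 0 0 0 0 0.3;0 0 0 0 0 0 0.3"}}

```text
time: 16.75
tool_pos: [0.5411, 0.0067, 0.1093]
ee_rot: [3.141, -0.001, -0.0]
wrist_force: [-0.6, -0.8, 5.4]
width: 0.0459
finger_force: 30.0
```

Emit:
{"fn": "carry_out", "kwargs": {"motion": "0 0 0 0 0 0 0.5;0 0 0 0 0 0 0.7;0 0 0 0 0 0 1;0 0 0 0 0 0 1;0 0 -0.1 0 0 0 1;0 0 -0.25 0 0 0 1;0 0 -0.2 0 0 0 1;0.06 -0.18 0 0 0 0 1;0.07 -0.2 0 0 0 0 1;0.07 -0.2 0 0 0 0 1;0.07 -0.2 0 0 0 0 1;0.05 -0.2 0 0 0 0 1"}}

```text
time: 18.25
tool_pos: [0.6051, 0.2041, 0.218]
ee_rot: [3.141, 0.0, -0.0]
wrist_force: [0.6, -0.4, 0.7]
width: 0.0938
finger_force: 0.0
```

Emit:
{"fn": "carry_out", "kwargs": {"motion": "0.05 -0.2 0 0 0 0 1;0 0 0 0 0 0 1;0 0 0.1 0 0 0 1;0 0 0 0 0 0 1;0 0 0 0 0 0 1"}}

```text
time: 18.88
tool_pos: [0.6148, 0.2419, 0.1989]
ee_rot: [3.141, -0.0, -0.001]
wrist_force: [-1.1, -0.5, -1.0]
width: 0.0942
finger_force: 0.0
```

```bash
python3 - <<'E'
from h import *
a=snap('top');b=snap('scene')
t=[cv2.resize(b['pixels'][110:230,273:393,::-1],(400,400)),cv2.resize(b['pixels'][110:230,370:490,::-1],(400,400))]
cv2.imwrite('pics/c4.png',cv2.convertScaleAbs(np.hstack(t),alpha=1.4))
c=np.array(a['pixels'])[190:280,280:370,::-1];cv2.imwrite('pics/c4t.png',cv2.convertScaleAbs(cv2.resize(c,(400,400)),alpha=1.4))
E
```

```text
(no output)
```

View pics/c4.png

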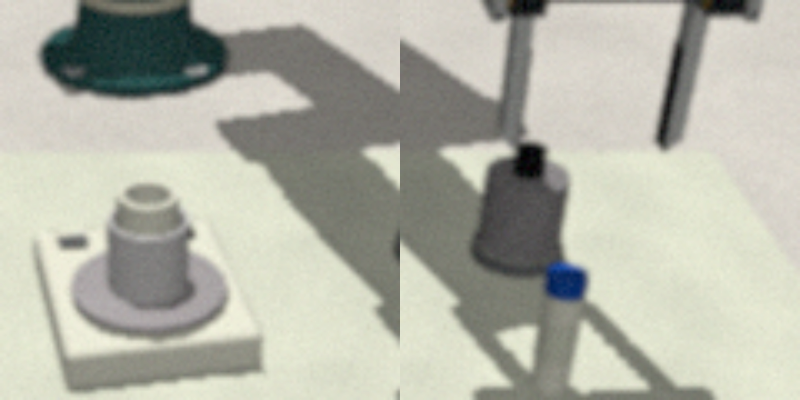

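View pics/c4t.png

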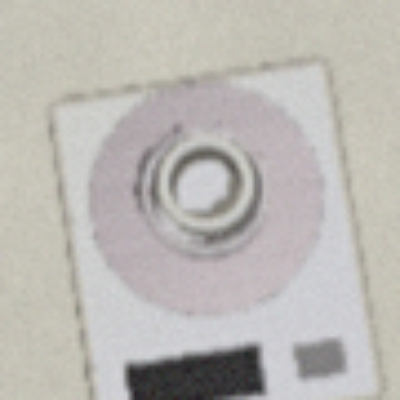

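The adapter stands upright in the bucket, with its rim centred at top pixel (325.9, 231.6). The fingers are centred over the tube.

```bash
python3 - <<'E'
from h import *
a=snap('top');print(plane(a,[(325.85,231.6)],.125), plane(a,[(325.9,233)],.045))
E
```

```text
[[0.54068126 0.00405041 0.125     ]] [[0.54333434 0.00515909 0.045     ]]
```

Emit:
{"fn": "carry_out", "kwargs": {"motion": "0 0 0.1 0 0 0 1;0 0 0.15 0 0 0 1;0 0 0.15 0 0 0 1;0 0 0.12 0 0 0 1;0 0 0.08 0 0 0 1;0 0 0.02 0 0 0 1;0 0 0 0 0 0 0.6;0 0 0 0 0 0 0.4;0 0 0 0 0 0 0.2;0 0 0 0 0 0 0.15;0 0 0 0 0 0 0.15;0 0 0 0 0 0 0.15"}}

```text
time: 20.52
tool_pos: [0.6147, 0.2427, 0.0745]
ee_rot: [3.141, -0.0, -0.0]
wrist_force: [-0.5, -0.5, 0.0]
width: 0.0374
finger_force: 0.0
```

Emit:
{"fn": "carry_out", "kwargs": {"motion": "0 0 0 0 0 0 0.15;0 0 0 0 0 0 0.15;0 0 0 0 0 0 0.15"}}

```text
time: 20.9
tool_pos: [0.6147, 0.2427, 0.0744]
ee_rot: [3.142, 0.0, -0.0]
wrist_force: [-0.8, 0.4, -0.5]
width: 0.0292
finger_force: 30.0
```

Emit:
{"fn": "carry_out", "kwargs": {"motion": "0 0 -0.05 0 0 0 0.15;0 0 -0.2 0 0 0 0.15;0 0 -0.2 0 0 0 0.15;0 0 -0.2 0 0 0 0.15;0 0 -0.15 0 0 0 0.15;-0.06 0.15 0 0 0 0 0.15;-0.06 0.2 0 0 0 0 0.15;-0.06 0.2 0 0 0 0 0.15;-0.06 0.2 0 0 0 0 0.15;-0.06 0.2 0 0 0 0 0.15;-0.068 0.15 0 0 0 0 0.15;0 0.086 0 0 0 0 0.15"}}

```text
time: 22.4
tool_pos: [0.5408, 0.0043, 0.2356]
ee_rot: [3.141, -0.002, -0.001]
wrist_force: [0.4, 0.5, 0.4]
width: 0.0296
finger_force: 30.0
```

Emit:
{"fn": "carry_out", "kwargs": {"motion": "0 0 0 0 0 0 0.15;0 0 0 0 0 0 0.15;0 0 0.08 0 0 0 0.15;0 0 0.05 0 0 0 0.15;0 0 0 0 0 0 0.15;0 0 0 0 0 0 0.15"}}

```text
time: 23.15
tool_pos: [0.5411, 0.0058, 0.2084]
ee_rot: [3.142, 0.0, 0.0]
wrist_force: [-0.4, 0.2, 0.8]
width: 0.029
finger_force: 30.0
```

```bash
python3 - <<'E'
from h import *
b=snap('scene')
cv2.imwrite('pics/c5.png',cv2.convertScaleAbs(cv2.resize(b['pixels'][110:210,273:373,::-1],(500,500)),alpha=1.4))
E
```

```text
(no output)
```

View pics/c5.png

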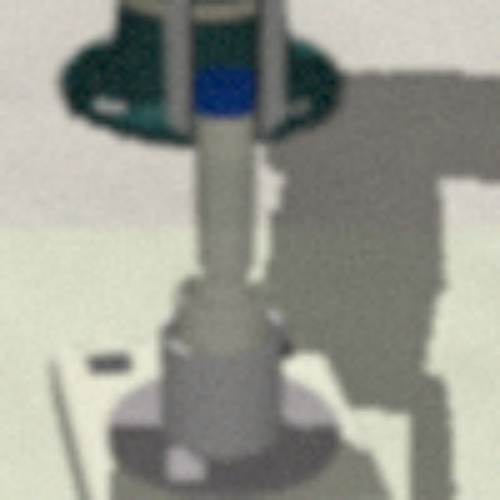

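The tube is upright and centred over the adapter (columns 224 and 223). I'll lower it.

Emit:
{"fn": "carry_out", "kwargs": {"motion": "0 0 0.04 0 0 0 0.15;0 0 0.05 0 0 0 0.15;0 0 0.06 0 0 0 0.15;0 0 0.06 0 0 0 0.15;0 0 0.06 0 0 0 0.15;0 0 0.05 0 0 0 0.15;0 0 0.03 0 0 0 0.15;0 0 0 0 0 0 0.15;0 0 0 0 0 0 0.15"}}

```text
time: 24.32
tool_pos: [0.5414, 0.0055, 0.139]
ee_rot: [3.141, -0.001, -0.0]
wrist_force: [0.2, -0.2, -0.4]
width: 0.0295
finger_force: 30.0
```

Emit:
{"fn": "carry_out", "kwargs": {"motion": "0 0 0.015 0 0 0 0.15;0 0 0.01 0 0 0 0.15;0 0 0.008 0 0 0 0.15;0 0 0.005 0 0 0 0.15;0 0 0 0 0 0 0.15;0 0 0 0 0 0 0.15"}}

```text
time: 25.08
tool_pos: [0.5413, 0.0056, 0.1313]
ee_rot: [3.141, -0.001, -0.0]
wrist_force: [-0.9, -0.2, 2.2]
width: 0.0294
finger_force: 30.0
```

Emit:
{"fn": "carry_out", "kwargs": {"motion": "0 0 0 0 0 0 0.3;0 0 0 0 0 0 0.5;0 0 0 0 0 0 0.8;0 0 0 0 0 0 1;0 0 0 0 0 0 1;0 0 -0.1 0 0 0 1;0 0 -0.2 0 0 0 1;0 0 -0.2 0 0 0 1;-0.08 -0.18 0 0 0 0 1;-0.1 -0.21 0 0 0 0 1;-0.1 -0.21 0 0 0 0 1;-0.1 -0.21 0 0 0 0 1"}}

```text
time: 26.58
tool_pos: [0.4644, 0.1687, 0.2309]
ee_rot: [-3.141, -0.0, -0.001]
wrist_force: [0.3, -0.2, 0.9]
width: 0.094
finger_force: 0.0
```

Emit:
{"fn": "carry_out", "kwargs": {"motion": "-0.1 -0.21 0 0 0 0 1;-0.095 -0.21 0 0 0 0 1;0 -0.02 0 0 0 0 1;0 0 0.15 0 0 0 1;0 0 0.15 0 0 0 1;0 0 0 0 0 0 1;0 0 0 0 0 0 1"}}

```text
time: 27.45
tool_pos: [0.427, 0.2552, 0.172]
ee_rot: [-3.141, -0.002, -0.001]
wrist_force: [0.7, -0.1, 0.5]
width: 0.0938
finger_force: 0.0
```

```bash
python3 - <<'E'
from h import *
b=snap('scene');a=snap('top')
t=[cv2.resize(b['pixels'][110:210,273:373,::-1],(380,380)),cv2.resize(b['pixels'][110:210,350:450,::-1],(380,380))]
cv2.imwrite('pics/c6.png',cv2.convertScaleAbs(np.hstack(t),alpha=1.4))
E
```

```text
(no output)
```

View pics/c6.png

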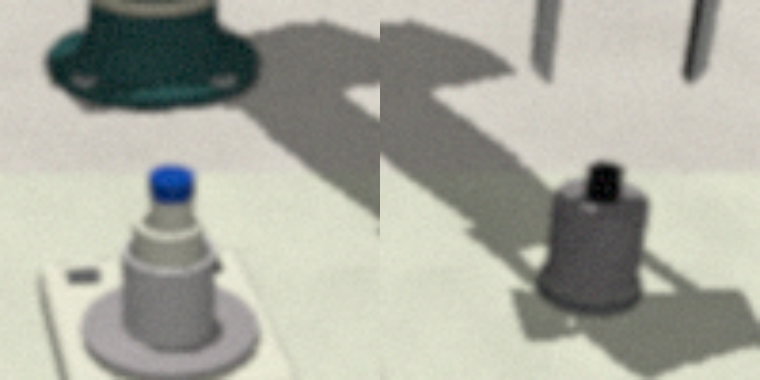

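The tube is seated upright and centred (cap at column 171, bucket at 170). Now I'll grip the cover by its knob.

Emit:
{"fn": "carry_out", "kwargs": {"motion": "0 0 0.1 0 0 0 1;0 0 0.15 0 0 0 1;0 0 0.12 0 0 0 1;0 0 0.06 0 0 0 1;0 0 0.025 0 0 0 1;0 0 0 0 0 0 0.6;0 0 0 0 0 0 0.4;0 0 0 0 0 0 0.15;0 0 0 0 0 0 0.12;0 0 0 0 0 0 0.12;0 0 0 0 0 0 0.12;0 0 0 0 0 0 0.12"}}

```text
time: 29.05
tool_pos: [0.4262, 0.2558, 0.0799]
ee_rot: [-3.141, -0.0, -0.0]
wrist_force: [-0.2, 1.6, 0.4]
width: 0.0275
finger_force: 0.4
```

Emit:
{"fn": "carry_out", "kwargs": {"motion": "0 0 0 0 0 0 0.12;0 0 0 0 0 0 0.12"}}

```text
time: 29.3
tool_pos: [0.426, 0.2555, 0.0797]
ee_rot: [3.141, 0.0, -0.0]
wrist_force: [0.1, 0.1, -1.2]
width: 0.0256
finger_force: 29.9
```

Emit:
{"fn": "carry_out", "kwargs": {"motion": "0 0 -0.05 0 0 0 0.12;0 0 -0.15 0 0 0 0.12;0 0 -0.2 0 0 0 0.12;0 0 -0.2 0 0 0 0.12;0 0 -0.2 0 0 0 0.12;0 0 -0.125 0 0 0 0.12;0 0 0 0 0 0 0.12;0.06 0.13 0 0 0 0 0.12;0.1 0.2 0 0 0 0 0.12;0.1 0.2 0 0 0 0 0.12;0.1 0.2 0 0 0 0 0.12;0.1 0.2 0 0 0 0 0.12"}}

```text
time: 30.8
tool_pos: [0.5179, 0.0682, 0.2629]
ee_rot: [3.142, 0.003, -0.0]
wrist_force: [-0.1, 0.2, -0.9]
width: 0.0257
finger_force: 29.9
```

Emit:
{"fn": "carry_out", "kwargs": {"motion": "0.07 0.2 0 0 0 0 0.12;0.045 0.12 0 0 0 0 0.12;0 0 0 0 0 0 0.12;0 0 0 0 0 0 0.12;0 0 0 0 0 0 0.12"}}

```text
time: 31.42
tool_pos: [0.5407, 0.0067, 0.2647]
ee_rot: [-3.141, 0.0, 0.001]
wrist_force: [0.1, -0.5, -1.0]
width: 0.0253
finger_force: 29.9
```

```bash
python3 - <<'E'
from h import *
b=snap('scene')
cv2.imwrite('pics/c7.png',cv2.convertScaleAbs(cv2.resize(b['pixels'][90:210,258:378,::-1],(540,540)),alpha=1.4))
E
```

View pics/c7.png

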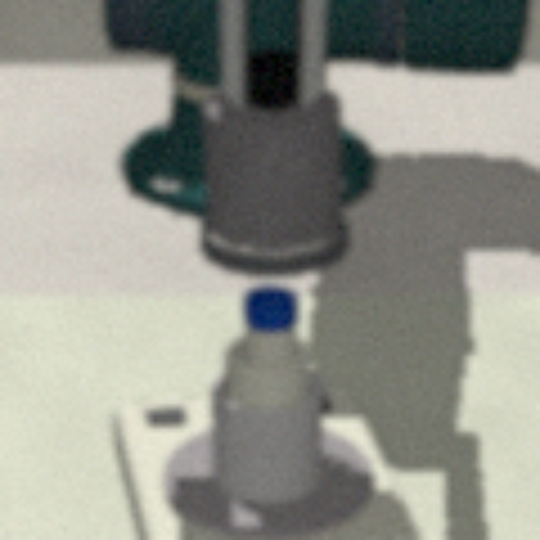

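```bash
python3 - <<'E'
from h import *
b=snap('scene')
p=proj(b,[(.541,.006,z) for z in(.075,.103,.15,.19,.23,.275)]);print(((p-[258,90]+.5)*4.5).round(1))
im=cv2.GaussianBlur(b['pixels'],(3,3),0).astype(int)
for v in (140,125,118,158,190): print(v,im[v,295:345,1].tolist())
E
```

```text
[[269.3 429.3]
 [269.7 385.4]
 [270.3 308.7]
 [270.9 240. ]
 [271.5 168. ]
 [272.2  82.7]]
140 [143, 144, 145, 146, 145, 141, 128, 101, 69, 50, 48, 50, 51, 51, 52, 54, 55, 55, 53, 54, 55, 56, 56, 56, 56, 55, 54, 54, 55, 53, 53, 53, 52, 51, 50, 48, 47, 45, 43, 49, 63, 75, 79, 80, 80, 81, 81, 81, 80, 80]
125 [32, 32, 33, 33, 32, 32, 34, 38, 41, 45, 47, 48, 50, 51, 52, 53, 53, 53, 55, 56, 57, 57, 57, 58, 57, 56, 55, 55, 55, 56, 55, 55, 55, 53, 50, 48, 46, 44, 40, 36, 34, 31, 29, 29, 35, 47, 64, 77, 87, 91]
118 [55, 39, 32, 31, 32, 33, 34, 36, 41, 46, 49, 50, 49, 51, 53, 54, 53, 53, 53, 54, 54, 55, 56, 54, 53, 53, 54, 54, 54, 54, 53, 53, 54, 54, 52, 48, 46, 51, 66, 87, 108, 124, 135, 140, 143, 144, 145, 145, 145, 147]
158 [155, 156, 156, 155, 155, 155, 154, 154, 155, 155, 154, 154, 154, 155, 155, 148, 125, 85, 48, 30, 27, 31, 32, 29, 28, 29, 30, 40, 69, 112, 142, 146, 128, 104, 89, 85, 86, 85, 84, 84, 84, 85, 86, 85, 84, 84, 85, 85, 84, 85]
190 [153, 141, 128, 119, 116, 116, 115, 115, 112, 103, 91, 80, 77, 80, 82, 83, 83, 84, 87, 88, 88, 87, 86, 86, 87, 86, 86, 86, 84, 82, 80, 77, 74, 77, 84, 92, 100, 105, 108, 110, 113, 118, 128, 142, 153, 153, 140, 117, 96, 86]
```

The cover hangs about 2 mm towards +y. I'll trim that and lower it in stages.

Emit:
{"fn": "carry_out", "kwargs": {"motion": "0 0.008 0.03 0 0 0 0.12;0 0 0.05 0 0 0 0.12;0 0 0.06 0 0 0 0.12;0 0 0.06 0 0 0 0.12;0 0 0.06 0 0 0 0.12;0 0 0.06 0 0 0 0.12;0 0 0.04 0 0 0 0.12;0 0 0.02 0 0 0 0.12;0 0 0 0 0 0 0.12;0 0 0 0 0 0 0.12"}}

```text
time: 32.78
tool_pos: [0.5414, 0.0039, 0.1894]
ee_rot: [3.141, -0.001, -0.0]
wrist_force: [-0.1, -0.1, -1.0]
width: 0.0254
finger_force: 29.9
```

Emit:
{"fn": "carry_out", "kwargs": {"motion": "0 0 0.02 0 0 0 0.12;0 0 0.015 0 0 0 0.12;0 0 0.01 0 0 0 0.12;0 0 0 0 0 0 0.12;0 0 0 0 0 0 0.12"}}

```text
time: 33.4
tool_pos: [0.5411, 0.004, 0.1799]
ee_rot: [3.141, -0.0, -0.0]
wrist_force: [-0.2, 0.2, -0.6]
width: 0.0257
finger_force: 29.9
```

Emit:
{"fn": "carry_out", "kwargs": {"motion": "0 0 0.015 0 0 0 0.12;0 0 0.015 0 0 0 0.12;0 0 0.01 0 0 0 0.12;0 0 0.007 0 0 0 0.12;0 0 0 0 0 0 0.12;0 0 0 0 0 0 0.12"}}

```text
time: 34.15
tool_pos: [0.5411, 0.0039, 0.1705]
ee_rot: [3.141, -0.0, -0.0]
wrist_force: [0.7, 0.1, -1.6]
width: 0.0253
finger_force: 29.9
```

Emit:
{"fn": "carry_out", "kwargs": {"motion": "0 0 0.004 0 0 0 0.12;0 0 0.004 0 0 0 0.12;0 0 0 0 0 0 0.12;0 0 0 0 0 0 0.12"}}

```text
time: 34.65
tool_pos: [0.5415, 0.004, 0.1702]
ee_rot: [3.141, -0.002, -0.0]
wrist_force: [-0.9, 1.0, 5.9]
width: 0.0252
finger_force: 29.9
```

The cover meets the rim at the expected height, and the force turned upwards. I'll release it and back off.

Emit:
{"fn": "carry_out", "kwargs": {"motion": "0 0 0 0 0 0 0.3;0 0 0 0 0 0 0.5;0 0 0 0 0 0 0.8;0 0 0 0 0 0 1;0 0 -0.1 0 0 0 1;0 0 -0.2 0 0 0 1;0 0 -0.2 0 0 0 1;0 -0.2 0 0 0 0 1;0 -0.25 0 0 0 0 1;0 -0.25 0 0 0 0 1;0 -0.2 0 0 0 0 1;0 0 0 0 0 0 1"}}

```text
time: 36.15
tool_pos: [0.5402, 0.1864, 0.267]
ee_rot: [3.141, 0.003, 0.004]
wrist_force: [0.1, -1.3, -0.9]
width: 0.0938
finger_force: 0.0
```

```bash
python3 - <<'E'
from h import *
b=snap('scene');a=snap('top')
t=[cv2.resize(a['pixels'][190:280,280:370,::-1],(380,380)),cv2.resize(b['pixels'][130:230,270:370,::-1],(380,380))]
cv2.imwrite('pics/c8.png',cv2.convertScaleAbs(np.hstack(t),alpha=1.4))
p=proj(b,[(.541,.0055,z) for z in(.193,.169,.091)]);print(((p-[270,130]+.5)*3.8).round(1))
E
```

```text
[[182.4  46.2]
 [182.1  81.4]
 [181.2 189.5]]
```

View pics/c8.png

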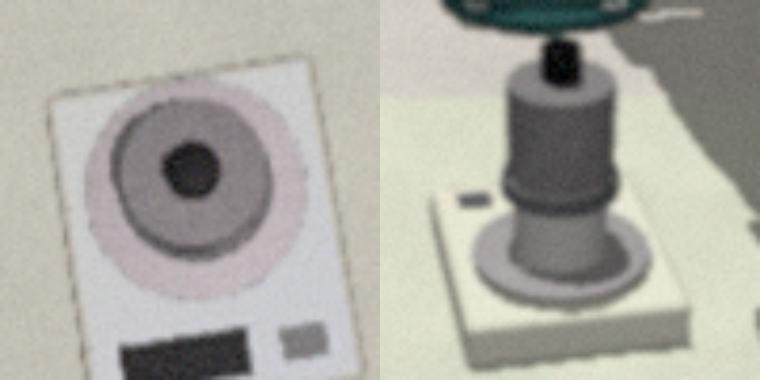

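The cover sits squarely on the rim. Its knob top is at (182, 45) in the scene crop against an expected (182, 46), and the skirt is level. The arm is clear, so I'll hand in.

```bash
python3 -c "
from h import *
print(robot.close_job())"
```

```text
the job is handed in; nothing more can be done
None
```

The bucket, wide-hole adapter, tube and cover are stacked in that order on the balance pan, all released with the arm clear, and the job was handed in at about 36 s; no verdict came back.

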